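# Set the swivel-base circuit-board vise to the taped angle mark

### The job

The circuit board in the blue swivel vise has to be turned to the angle marked by the strip of red tape on the scale. Loosen the red wing knob until the clamp no longer bites, swing the vise head until its yellow pointer stands on the red tape, then retighten the knob firmly, slowly and by feel to about 0.65 N m, and let go. Do not drag the head round against the clamp, do not overtighten it, keep off the board, and leave the other things on the bench where they lie.

Things in the scene. Friction and masses are not known exactly. Their poses are not given: they have to be found in the camera images.
- vise_base: Blue round cast base of a small work vise, screwed to the bench: 200 mm diameter, 12 mm high, three bolt lugs reaching 125 mm from the centre. Origin: centre of its underside, on the vertical swivel axis; z up.
- lock_ring: Bright aluminium ring fixed on the base, 180 mm diameter, top face about 20 mm above the bench (a few tenths of a mm either way), black scale strokes every 5 degrees (longer every 15). The foot of the clamp screw presses on this face and so locks the head. Origin as vise_base.
- swivel_head: Blue vise head turning about the vertical swivel axis. Origin on that axis at bench height; +x along the yellow pointer, -x through the clamp knob, -y along the anvil tail, +y along the lead screw and handwheel (to 117 mm out, 76 mm high). Jaws and board: within 30 mm in x and 52 mm in y, up to 97 mm high. Clamp loose: turns at about 0.6 N m and stays where left. Clamp tight: locked.
- tail_grip (a point): Middle of the anvil tail, 88 mm from the swivel axis along the head's -y, 62 mm above the bench. The tail is a solid blue block with a bright top, 26 mm wide (head's x), from 50 to 108 mm from the axis, 47 to 78 mm above the bench, only the low base below it: take hold of the head here from above, fingers closing along the head's x, or push it here.
- pointer_tip (a point): Tip of the yellow pointer of the head, 86 mm from the swivel axis, 23 mm above the bench.
- tape_mark: Strip of red tape, 7 mm wide, stuck radially on the scale, 85 to 107 mm from the swivel axis. Origin on the swivel axis at bench height, +x through the middle of the tape: the pointer is on the mark when the +x axes of swivel_head and tape_mark point the same way. At the start the head is 0.4 to 1.4 rad clockwise (seen from above) of it.
- tape_end (a point): Inner end of the red tape, in its middle, 85 mm from the swivel axis, 20 mm above the bench.
- clamp_knob: Red wing knob on the clamp screw, in the ear of the head, 80 mm from the swivel axis along the head's -x. Origin on the knob's vertical axis, near bench height. The wing is an upright bar 54 mm long (knob's x), 12 mm thick (knob's y), 46 to 76 mm above the bench; black hub below it 26 mm diameter. Nothing higher than 33 mm stands within 48 mm of its axis.
- knob_grip (a point): Middle of the wing on the knob's axis, 64 mm above the bench: grip here. Clockwise from above tightens, counter-clockwise loosens. The wing may sit on its screw at any angle, so its direction does not tell the tightness. At the start the clamp is only nipped up, 0.15 to 0.35 rad past the point where its foot bites (under 60 N, not tight enough).
- clamp_screw: Vertical steep-thread clamp screw under the knob (2 mm per rad); foot bears on lock_ring. Origin on its axis. Torque felt when turning it slowly, in steps of 0.03 rad or less: 0.25 N m loose; past the bite 0.4 at about 60 N clamp load, 0.65 at about 150 N (some 0.75 rad past the bite), 1.0 at 300 N, where it is harmed. Big quick steps read far too low once stopped. It stays where left.
- circuit_board: Green circuit board, 52 by 66 mm, held level in the jaws 76 mm above the bench, with a finned aluminium heat sink (top at 97 mm), a terminal block and two capacitors. Fixed in the head; delicate. Origin on the swivel axis at bench height.
- blue_case: Loose bystander: blue instrument case 100 x 62 x 26 mm with two brass sockets. Origin: centre of its underside.
- stepper_motor: Loose bystander: stepper motor, 42 x 42 x 40 mm, its shaft up to 62 mm high. Origin: centre of its underside.
- screwdriver: Loose bystander: yellow-handled screwdriver, 160 mm long, lying on the bench. Origin under its middle.

How it is judged:
By the outcome, as a careful person would: the job done as asked, in the order asked, and still so for the second after the job is handed in, with the robot touching nothing.
It also fails if it takes over 67 s, if anything falls off the work surface, if the arm or the gripper's body presses on something with over 40 N, if the wrist force passes 120 N, or if a joint passes its speed limit or range.

### The arm

A 6-joint arm with a two-finger parallel gripper is mounted at the origin on the work surface. World frame = base frame: x ahead of the robot, y to its left, z up, the work surface at z = 0. Lengths are in m, angles in rad, forces in N, time in s.
With the tool pointing down it reaches from about 0.3 to 0.775 m from the base axis. Payload 14.6 kg.
Tool frame: the origin (TCP) lies on the centre line of the jaws, within the pads' length; the fingertips stand 19 mm ahead of it and the grasp point (between the pads) is the TCP; y points along the fingers, x is the direction in which the jaws open and shut, and the axes are right-handed (so a half turn about y gives the same grasp; the last joint's range is limited). The gripper opens to 94 mm and grips with 3 to 60 N. Pads are 16 mm wide; open, the fingers measure 119 mm over their backs; the gripper's body (75 mm by 177 mm) begins 78 mm behind the grasp point.
Start: joints at [1.264, 0.3, 1.521, -0, 1.321, -0.067], TCP at [0.131, 0.534, 0.224] pointing down, gripper open.
Joint ranges: [-3.03, 3.03], [-0.79, 2.21], [0.23, 2.52], [-1.04, 4.18], [0, 3.07], [-2.55, 2.55]. Speed limits (rad/s): [2.22, 2.22, 2.57, 3.14, 3.14, 3.14].

### API

Orientations are given as [roll, pitch, yaw] about the fixed x, y, z axes, in that order (R = Rz(yaw) Ry(pitch) Rx(roll)).
In Python, from station import ctrl, optics gives the robot as it stands.
- The arm moves only by the tool jog_arm, never from a script. Its argument "targets" is a list of rows, each a list of 3 entries, a list of its own where there are three numbers: the finger opening in cm, from 0 to 9.4, then the shift along the tool's x, y, z in cm, then the turn about the tool's y in rad. A call has 1 to 10 rows; each row is the pose to reach, as a shift and turn from the pose commanded when the call began, along the tool's axes at that moment; what a row does not reach only later rows make up. A row lasts 1/10 s, in which the tool goes at most 50 mm and 8.59 degrees, less where a joint would pass 70% of its speed; a pose out of reach is approached as far as the arm can. A call with a gripper value outside its range is refused whole. The fingers move at their own pace and stop on an object; "grip_force" is the grip in N (left out, the last holds). Time passes only in rows, so rows that repeat a pose let the fingers close. It gives the time, the measured TCP pose, the force and the opening at its end, in the units of the state.
- ctrl.get_obs(): the state, without advancing time (a new reading comes with each control period).
- optics.camera(name): name is "scene" or "side" or "wrist"; returns a dict with "img" (384x512x3 uint8, red, green, blue), "range_z" (384x512 float32, m along the optical axis (not along the pixel's ray), 0 where there is no reading), "camera_matrix" (3x3 intrinsics, pixels), "k1" (the pictures are not rectified: a ray, as slopes to the right and down, at radius r is drawn at 1 + k1 r^2 times it, then the intrinsics apply), "world_to_cam" (4x4, takes a point from world to camera coordinates); the wrist camera has in their place "mount" (4x4, takes a point from camera to tool coordinates, whose origin is the TCP and whose axes are the tool frame's). Camera axes: x right, y up, looking along -z (the intrinsics and any distortion apply to the point x, -y, -z); pixel columns grow to the right and rows downward; lengths in m; the calibration is good to about 2 mm. A picture is of the moment at which its call begins: read the wrist's pose just before it.
- ctrl.hand_in(): hands the job in, once; it reports no verdict.
The state is a dict: "time_s": time; "qpos": joint angles; "joint_vel": joint speeds; "tau": joint torques, N m; "ee_pos": TCP position; "eef_rot": TCP orientation; "force": force on the tool from outside, world axes, zero at the start; "moment": the same for the moment, N m; "grip_width": finger opening in m.
Only numpy, scipy, OpenCV 4.12 (cv2) and the standard library are available. Lean on these libraries where they do the work, as an engineer would, in place of code of your own. Each camera call takes 0.05 s, during which the arm holds its last target. There are 200 camera calls.

## Working session

There is one attempt and no reset: what is moved stays moved. The work goes in short steps, Python scripts to look and compute and a tool call to move; the robot and the scene stay as the last step left them, time stands still between calls to the robot, and variables do not carry over. Pictures are saved under pics/ and viewed, about 8 in all and at most 12, crops included, and the job is handed in when it is done.

Besides the shell and the picture viewer there is one more tool, called after ">>>" in YAML: its name, and indented under it one key for each argument. jog_arm: Moves the arm, as the interface text tells. Its arguments: {"type":"object","properties":{"targets":{"type":"array","items":{"type":"array"}},"grip_force":{"type":"number"}},"required":["targets"]}

```bash
mkdir -p pics; ls; cat > h.py <<'E'
import numpy as np, cv2
from station import ctrl, optics
from scipy.spatial.transform import Rotation as R
def T_tool(o):
    T=np.eye(4);T[:3,:3]=R.from_euler('xyz',o['eef_rot']).as_matrix() if np.size(o['eef_rot'])==3 else np.array(o['eef_rot']).reshape(3,3);T[:3,3]=o['ee_pos'];return T
def snap(name,fn):
    o=ctrl.get_obs();c=optics.camera(name)
    W=np.linalg.inv(c['world_to_cam']) if 'world_to_cam' in c else T_tool(o)@c['mount']
    np.savez('pics/'+fn+'.npz',img=c['img'],d=c['range_z'],K=c['camera_matrix'],k1=c['k1'],W=W)
    cv2.imwrite('pics/'+fn+'.png',c['img'][:,:,::-1]);return o
def load(fn): return dict(np.load('pics/'+fn+'.npz'))
def pts(c,uv,z=None):
    uv=np.atleast_2d(uv).astype(float);K=c['K'];k=float(c['k1'])
    s=cv2.undistortPoints(uv[:,None],K,np.array([k,0,0,0.]))[:,0]
    ray=np.c_[s[:,0],-s[:,1],-np.ones(len(s))]
    W=c['W']
    if z is None:
        d=c['d'][uv[:,1].round().astype(int),uv[:,0].round().astype(int)];P=ray*d[:,None];return P@W[:3,:3].T+W[:3,3]
    r=ray@W[:3,:3].T;t=(z-W[2,3])/r[:,2];return W[:3,3]+r*t[:,None]
E
python3 - <<'E'
from h import *
for n in ['scene','side','wrist']: o=snap(n,n+'0')
print(o)
a=[cv2.imread(f'pics/{n}0.png') for n in ['scene','wrist']]
cv2.imwrite('pics/a.png',cv2.resize(np.vstack(a),None,fx=.78,fy=.78))
E
```

```text
pics
{'time_s': 0.1, 'qpos': array([ 1.26439659e+00,  3.00381069e-01,  1.52149999e+00,  7.74441665e-06,
        1.32066490e+00, -6.65751981e-02]), 'joint_vel': array([ 0.00082082, -0.00231237,  0.00017277,  0.00032101, -0.0013244 ,
        0.00028   ]), 'tau': array([ 2.83126261e-03, -5.32632315e+01, -3.53278112e+01,  7.09755393e-02,
        2.35694333e-02, -5.42250609e-05]), 'ee_pos': array([0.13057003, 0.53407077, 0.22397   ]), 'eef_rot': array([-1.57072542e+00,  9.50694813e-04,  1.33096990e+00]), 'force': array([ 0.39678323, -0.26063569,  0.12018718]), 'moment': array([-0.00968678, -0.03929298, -0.08654572]), 'grip_width': 0.09451170116312935}
```

View pics/scene0.png

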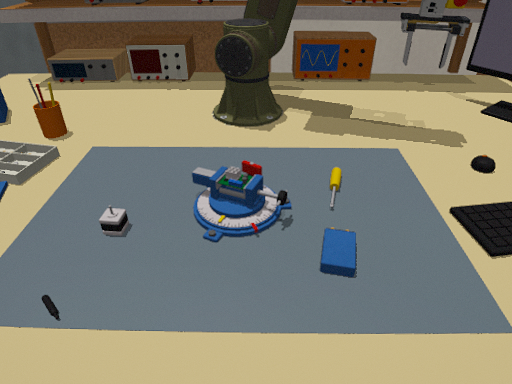

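View pics/wrist0.png

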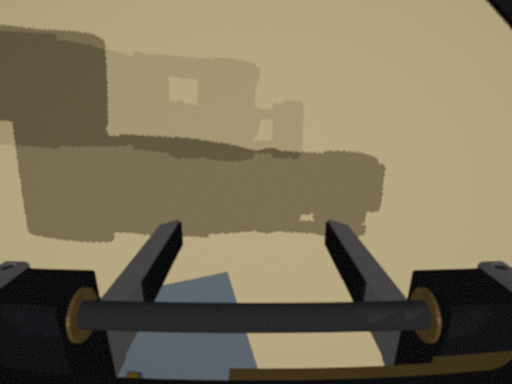

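The scene view looks back at the robot: vise at about (238,200), yellow pointer (222,219), red tape (255,227), knob (252,168), tail (205,177), case (339,250), screwdriver (335,187), motor (114,221). The wrist view shows only bench and the arm's shadow.

```bash
python3 - <<'E'
from h import *
c=load('scene0')
for n,p in dict(pointer=(222,219),tape=(255,227),knob=(252,168),tail=(205,175),wheel=(283,196),case=(339,240),motor=(114,216)).items(): print(n,pts(c,p)[0].round(3))
# sets by color over cloud
def cols(c):
    h,w=c['d'].shape;u,v=np.meshgrid(np.arange(w),np.arange(h));P=pts(c,np.c_[u.ravel(),v.ravel()]).reshape(h,w,3)
    hsv=cv2.cvtColor(c['img'],cv2.COLOR_RGB2HSV);return P,hsv
P,H=cols(c)
ring=(H[...,1]<60)&(H[...,2]>150)&(abs(P[...,2]-.02)<.006)&(P[...,0]>.2)&(P[...,0]<.75)&(abs(P[...,1])<.4)
print('ring',ring.sum(),P[ring].min(0).round(3),P[ring].max(0).round(3))
red=((H[...,0]<6)|(H[...,0]>174))&(H[...,1]>150)
for nm,lo,hi in(('tape',.01,.035),('knob',.04,.085)):
    m=red&(P[...,2]>lo)&(P[...,2]<hi)&(P[...,0]>.2)&(P[...,0]<.75);print(nm,m.sum(),P[m].mean(0).round(4),P[m].min(0).round(3),P[m].max(0).round(3))
i=cv2.imread('pics/scene0.png')[140:260,170:310];j=cv2.imread('pics/side0.png')
cv2.imwrite('pics/b.png',np.hstack([cv2.resize(i,(448,384),interpolation=2),cv2.resize(j,(352,384))]))
E
```

```text
pointer [ 0.638 -0.029  0.022]
tape [0.659 0.041 0.019]
knob [0.505 0.031 0.067]
tail [ 0.552 -0.072  0.077]
wheel [1.219 0.057 0.498]
case [0.704 0.205 0.026]
motor [ 0.655 -0.249  0.041]
ring 864 [ 0.503 -0.093  0.014] [0.658 0.228 0.026]
tape 31 [0.6468 0.0459 0.0179] [ 0.371 -0.268  0.011] [0.668 0.631 0.022]
knob 186 [0.5021 0.0285 0.0652] [0.484 0.006 0.048] [0.613 0.103 0.076]
```

View pics/b.png

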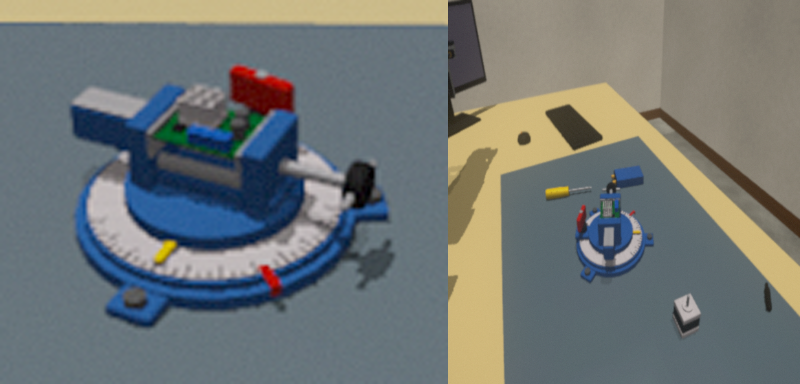

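The crop shows pointer at crop (165,252), tape (271,279), wing (262,90), tail to the left; the area round the knob is free. Next: a look from above with the wrist camera.

```bash
cat >> h.py <<'E'
def plan(xyz,yaw,o=None):
    "shift cm in tool axes, turn rad about tool y"
    o=o or ctrl.get_obs();T=T_tool(o);d=T[:3,:3].T@(np.array(xyz)-T[:3,3])*100
    y0=o['eef_rot'][2];print('shift',d.round(2),'turn',round(float(y0-yaw),3))
E
python3 - <<'E'
from h import *
c=optics.camera('wrist');print(c['mount'].round(3),c['camera_matrix'][0,0])
c=load('scene0')
h,w=c['d'].shape;u,v=np.meshgrid(np.arange(w),np.arange(h));P=pts(c,np.c_[u.ravel(),v.ravel()]).reshape(h,w,3)
H=cv2.cvtColor(c['img'],cv2.COLOR_RGB2HSV)
m=((H[...,0]<6)|(H[...,0]>174))&(H[...,1]>150)&(P[...,2]>.045)&(P[...,2]<.085)&(np.hypot(P[...,0]-.5,P[...,1]-.03)<.05)
q=P[m][:,:2];e,V=np.linalg.eigh(np.cov(q.T));print(m.sum(),q.mean(0),V[:,1],np.degrees(np.arctan2(V[1,1],V[0,1])),e**.5)
plan([.52,0,.25],1.3)
plan([.52,0,.25],0)
E
```

```text
[[ 1.     0.001  0.001 -0.001]
 [ 0.     0.274 -0.962 -0.16 ]
 [-0.001  0.962  0.274  0.079]
 [ 0.     0.     0.     1.   ]] 296.2241408678594
185 [0.50146451 0.02805865] [0.5238798 0.8517922] 58.40713763385534 [0.00248898 0.01441797]
shift [-42.64  -2.56 -50.51] turn 0.031
shift [-42.64  -2.56 -50.51] turn 1.331
```

```bash
python3 - <<'E'
from h import *
plan([.52,-.085,.27],-.56)
E
```

```text
shift [-50.9   -4.56 -52.53] turn 1.891
```

>>> jog_arm:
  targets:
    - [4,[-50.9,-4.5,-52.5],1.89]
    - [4,[-50.9,-4.5,-52.5],1.89]
    - [4,[-50.9,-4.5,-52.5],1.89]
    - [4,[-50.9,-4.5,-52.5],1.89]
    - [4,[-50.9,-4.5,-52.5],1.89]
    - [4,[-50.9,-4.5,-52.5],1.89]
    - [4,[-50.9,-4.5,-52.5],1.89]
    - [4,[-50.9,-4.5,-52.5],1.89]
    - [4,[-50.9,-4.5,-52.5],1.89]
    - [4,[-50.9,-4.5,-52.5],1.89]

```text
time_s: 1.2
ee_pos: [0.3968, 0.1097, 0.2555]
eef_rot: [-1.571, -0.0, -0.175]
force: [1.4, 0.9, -0.4]
grip_width: 0.0402
```

```bash
python3 - <<'E'
from h import *
plan([.52,-.085,.27],-.56)
E
```

```text
shift [ 15.53  -1.45 -17.02] turn 0.385
```

>>> jog_arm:
  targets:
    - [4,[15,-1.4,-17],0.38]
    - [4,[15,-1.4,-17],0.38]
    - [4,[15,-1.4,-17],0.38]
    - [4,[15,-1.4,-17],0.38]
    - [4,[15,-1.4,-17],0.38]
    - [4,[15,-1.4,-17],0.38]
    - [4,[15,-1.4,-17],0.38]

```text
time_s: 1.9
ee_pos: [0.5152, -0.0811, 0.2687]
eef_rot: [-1.571, 0.001, -0.55]
force: [0.4, -0.1, -0.3]
grip_width: 0.0399
```

```bash
python3 - <<'E'
from h import *
o=snap('wrist','w1');print(o['ee_pos'],o['eef_rot'],o['force'])
i=cv2.imread('pics/w1.png');cv2.imwrite('pics/w1b.png',cv2.resize(i,(768,576),interpolation=2))
E
```

```text
[ 0.51522983 -0.08112752  0.26870412] [-1.57096533e+00  9.36956829e-04 -5.49882381e-01] [ 0.44048997 -0.13722319 -0.28829428]
```

View pics/w1b.png

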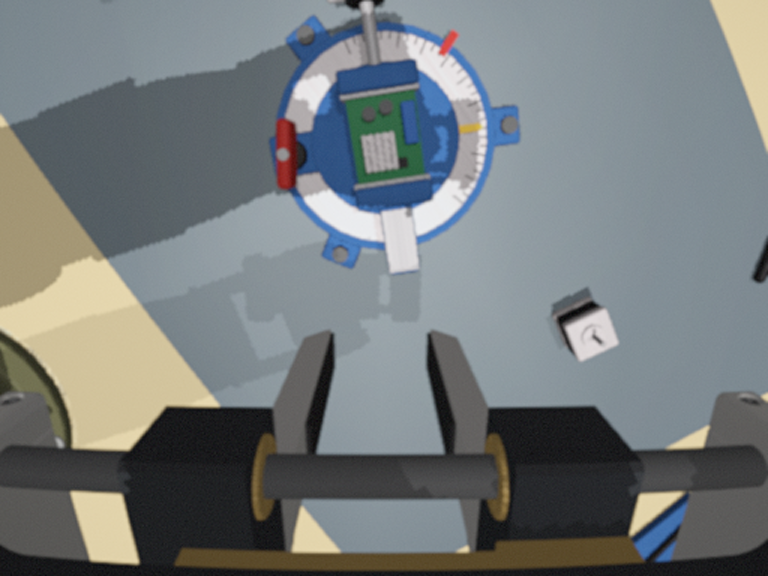

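Seen from above: wing at (286,154), pointer (470,128), tape (448,43), tail (400,240), board at (385,130); handwheel top (370,3). Now I measure these on known heights.

```bash
cat >> h.py <<'E'
from scipy.optimize import least_squares
def measure(fn,c0=(.573,0)):
    c=load(fn);h,w=c['d'].shape;u,v=np.meshgrid(np.arange(w),np.arange(h));uv=np.c_[u.ravel(),v.ravel()]
    P=pts(c,uv).reshape(h,w,3);H=cv2.cvtColor(c['img'],cv2.COLOR_RGB2HSV);Q=pts(c,uv,.020).reshape(h,w,3)
    hh,s,V=[H[...,k].astype(int) for k in range(3)]
    near=(np.hypot(P[...,0]-c0[0],P[...,1]-c0[1])<.135)&(c['d']>0)
    red=((hh<8)|(hh>172))&(s>140)&(V>70)&near;yel=(hh>18)&(hh<32)&(s>120)&(V>90)&near&(abs(P[...,2]-.022)<.008)
    # ring: level white, radial outer edge
    ring=(s<70)&near&(abs(P[...,2]-.02)<.004);q=Q[ring][:,:2];cc=np.array(c0)
    for _ in range(5):
        a=np.arctan2(*(q-cc).T[::-1]);r=np.hypot(*(q-cc).T);b=((a+np.pi)/(2*np.pi)*72).astype(int)
        e=np.array([q[b==k][np.argsort(r[b==k])[-3]] for k in range(72) if (b==k).sum()>8])
        f=least_squares(lambda p:np.hypot(*(e-p[:2]).T)-p[2],[*cc,.09],loss='soft_l1',f_scale=.001);cc=f.x[:2]
    print('centre',cc.round(4),'r',f.x[2].round(4),'ring z',np.median(P[ring][:,2]).round(4),len(e))
    tape=red&(P[...,2]<.03);wing=red&(P[...,2]>.068)
    Qw=pts(c,uv,.076).reshape(h,w,3);out={}
    for n,m,X in(('tape',tape,Q),('pointer',yel,pts(c,uv,.023).reshape(h,w,3)),('wing',wing,Qw)):
        p=X[m][:,:2];mu=(p.min(0)+p.max(0))/2 if n=='wing' else p.mean(0);E,W=np.linalg.eigh(np.cov(p.T));d=W[:,1]
        print(n,m.sum(),'mean',p.mean(0).round(4),'z',np.median(P[m][:,2]).round(4),'r',np.hypot(*(p.mean(0)-cc)).round(4),'ang',np.arctan2(*(p.mean(0)-cc)[::-1]).round(4),'axis',np.arctan2(d[1],d[0]).round(3),'len',np.ptp(p@d).round(4))
E
python3 - <<'E'
from h import *
measure('w1')
c=load('w1')
print(pts(c,np.array([[398,200],[403,272]])/1.5), pts(c,np.array([[384,209],[413,206],[389,274],[419,270]])/1.5,.078).round(4),pts(c,np.array([[286,120],[286,188]])/1.5,.076).round(4))
E
```

```text
centre [ 0.5693 -0.0019] r 0.0897 ring z 0.0193 63
tape 69 mean [0.6571 0.0392] z 0.0201 r 0.097 ang 0.4379 axis -2.67 len 0.0194
pointer 52 mean [ 0.6379 -0.0309] z 0.0243 r 0.0745 ang -0.4002 axis 2.746 len 0.0172
wing 364 mean [0.4972 0.0285] z 0.0749 r 0.0782 ang 2.7422 axis 0.986 len 0.0504
[[ 0.55345913 -0.04649395  0.08479862]
 [ 0.52683104 -0.09955442  0.07535035]] [[ 0.5404 -0.0474  0.078 ]
 [ 0.561  -0.0573  0.078 ]
 [ 0.5165 -0.0944  0.078 ]
 [ 0.539  -0.1043  0.078 ]] [[0.5124 0.0485 0.076 ]
 [0.4837 0.0066 0.076 ]]
```

```bash
python3 - <<'E'
from h import *
plan([.4962,.029,.12],-.59)
plan([.4962,.029,.062],-.59)
E
```

```text
shift [-7.31 14.9   8.36] turn 0.041
shift [-7.31 20.7   8.36] turn 0.041
```

>>> jog_arm:
  targets:
    - [4,[-7.3,5,8.4],0.04]
    - [4,[-7.3,10,8.4],0.04]
    - [4,[-7.3,14.9,8.4],0.04]
    - [4,[-7.3,14.9,8.4],0.04]
    - [4,[-7.3,14.9,8.4],0.04]
    - [4,[-7.3,14.9,8.4],0.04]
    - [4,[-7.3,17,8.4],0.04]
    - [4,[-7.3,19,8.4],0.04]
    - [4,[-7.3,20.7,8.4],0.04]
    - [4,[-7.3,20.7,8.4],0.04]

```text
time_s: 2.95
ee_pos: [0.4974, 0.0281, 0.063]
eef_rot: [-1.571, -0.001, -0.59]
force: [-0.9, -0.0, 0.0]
grip_width: 0.04
```

```bash
python3 - <<'E'
from h import *
o=ctrl.get_obs();plan([.4962,.029,.062],-.59,o);print(o['force'],o['moment'])
E
```

```text
shift [-0.15  0.1   0.01] turn 0.0
[-0.93408381 -0.00154546  0.02798963] [-0.08014369  0.07962921  0.00595301]
```

>>> jog_arm:
  targets:
    - [1,[0,0.0,0],0]
    - [1,[0,0,0],0]
    - [1,[0,0,0],0]
    - [1,[0,0,0],0]
    - [1,[0,0,0],0]
    - [1,[0,0,0],0]
  grip_force: 60

```text
time_s: 3.55
ee_pos: [0.4958, 0.0299, 0.0638]
eef_rot: [-1.571, 0.004, -0.589]
force: [-17.4, 11.0, 14.8]
grip_width: 0.0222
```

```bash
python3 - <<'E'
from h import *
o=ctrl.get_obs();print(o['force'],o['moment'],o['ee_pos'],o['eef_rot'],o['grip_width'])
E
```

```text
[-17.42756548  10.9625621   14.81311667] [ 2.31062159  3.56934247 -0.06617802] [0.49575297 0.02986919 0.06381198] [-1.57070149  0.00375154 -0.58913153] 0.022161632404440842
```

```bash
python3 - <<'E'
from h import *
snap('wrist','w2')
i=cv2.imread('pics/w2.png')[60:330,100:420];cv2.imwrite('pics/w2b.png',cv2.resize(i,None,fx=2.2,fy=2.2,interpolation=2))
o=ctrl.get_obs();print(o['grip_width'],o['force'])
E
```

```text
0.022404824209774417 [-16.07400714  11.58929299  15.61003831]
```

View pics/w2b.png

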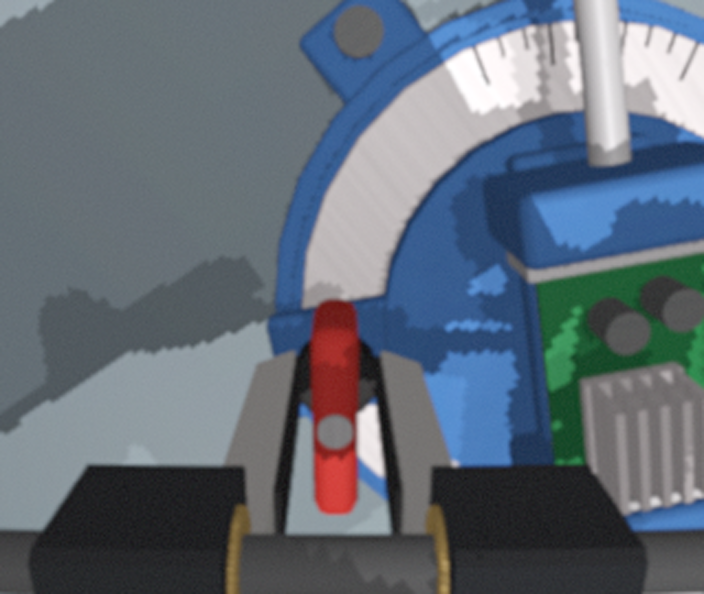

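The fingertips stopped on the black hub (22 mm), below the wing. Open and raise about 6 mm.

>>> jog_arm:
  targets:
    - [4,[0,0,0],0]
    - [4,[0,0,0],0]
    - [4,[0,0,0],0]
    - [4,[0,-0.3,0],0]
    - [4,[0,-0.6,0],0]
    - [4,[0,-0.6,0],0]
    - [4,[0,-0.6,0],0]

```text
time_s: 4.3
ee_pos: [0.4971, 0.0286, 0.0683]
eef_rot: [-1.571, -0.0, -0.589]
force: [-0.3, -0.3, -1.7]
grip_width: 0.0403
```

>>> jog_arm:
  targets:
    - [0.8,[0,0,0],0]
    - [0.8,[0,0,0],0]
    - [0.8,[0,0,0],0]
    - [0.8,[0,0,0],0]
    - [0.8,[0,0,0],0]
    - [0.8,[0,0,0],0]
    - [0.8,[0,0,0],0]
    - [0.8,[0,0,0],0]
  grip_force: 60

```text
time_s: 5.1
ee_pos: [0.4955, 0.0296, 0.068]
eef_rot: [-1.572, 0.004, -0.589]
force: [-11.9, 7.2, 9.2]
grip_width: 0.0114
```

```bash
python3 - <<'E'
from h import *
o=ctrl.get_obs();print(o['force'],o['moment'],o['ee_pos'],o['eef_rot'],o['grip_width'])
E
```

```text
[-11.88355953   7.16046886   9.2396927 ] [1.61190079 2.37649872 0.13362863] [0.49546686 0.02961411 0.06798773] [-1.57183231  0.00420704 -0.58870447] 0.011360406050346121
```

>>> jog_arm:
  targets:
    - [0.8,[-0.17,-0.05,0],-0.03]
    - [0.8,[-0.17,-0.06,0],-0.06]
    - [0.8,[-0.17,-0.06,0],-0.09]
    - [0.8,[-0.17,-0.07,0],-0.12]
    - [0.8,[-0.17,-0.08,0],-0.15]
    - [0.8,[-0.17,-0.08,0],-0.18]
    - [0.8,[-0.17,-0.09,0],-0.21]
    - [0.8,[-0.17,-0.1,0],-0.24]
    - [0.8,[-0.17,-0.1,0],-0.27]
    - [0.8,[-0.17,-0.11,0],-0.3]

```text
time_s: 6.1
ee_pos: [0.4952, 0.0297, 0.0687]
eef_rot: [-1.571, 0.001, -0.287]
force: [0.7, 2.3, -13.6]
grip_width: 0.0116
```

```bash
cat > s.py <<'E'
from h import *
o=ctrl.get_obs();print(o['time_s'],'F',o['force'].round(1),'M',o['moment'].round(2),o['ee_pos'].round(4),'yaw',o['eef_rot'][2].round(4),o['grip_width'].round(4))
E
python3 s.py
```

```text
Traceback (most recent call last):
  File "s.py", line 2, in <module>
    o=ctrl.get_obs();print(o['time_s'],'F',o['force'].round(1),'M',o['moment'].round(2),o['ee_pos'].round(4),'yaw',o['eef_rot'][2].round(4),o['grip_width'].round(4))
                                                                                                                                            ^^^^^^^^^^^^^^^^^^^^^
AttributeError: 'float' object has no attribute 'round'
```

>>> jog_arm:
  targets:
    - [0.8,[0,0.03,0],-0.03]
    - [0.8,[0,0.03,0],-0.06]
    - [0.8,[0,0.02,0],-0.09]
    - [0.8,[0,0.01,0],-0.12]
    - [0.8,[0,0.01,0],-0.15]
    - [0.8,[0,0,0],-0.18]
    - [0.8,[0,0,0],-0.21]
    - [0.8,[0,0,0],-0.24]
    - [0.8,[0,-0.01,0],-0.27]
    - [0.8,[0,-0.02,0],-0.3]

```text
time_s: 7.1
ee_pos: [0.4954, 0.0297, 0.0693]
eef_rot: [-1.571, 0.0, 0.013]
force: [-0.6, 4.5, -12.0]
grip_width: 0.0115
```

```bash
sed -i "s/o\['grip_width'\].round(4)/o['grip_width']/;s/o\['eef_rot'\]\[2\].round(4)/o['eef_rot'].round(4)/" s.py
python3 s.py
```

```text
7.1 F [ -0.6   4.5 -12. ] M [ 0.71  0.04 -0.3 ] [0.4954 0.0297 0.0693] yaw [-1.5707e+00  4.0000e-04  1.3400e-02] 0.011476434820030967
```

>>> jog_arm:
  targets:
    - [4,[0,0,0],0]
    - [4,[0,0,0],0]
    - [4,[0,0,0],0]
    - [4,[0,-3,0],0]
    - [4,[0,-7.2,0],0]
    - [4,[0,-7.2,0],0]
    - [4,[0,-7.2,0],0]

```text
time_s: 7.8
ee_pos: [0.4961, 0.0295, 0.1423]
eef_rot: [-1.571, -0.002, 0.011]
force: [0.2, 0.5, -0.6]
grip_width: 0.0399
```

```bash
python3 s.py; python3 - <<'E'
from h import *
plan([.535,-.083,.14],-.40)
E
```

```text
7.8 F [ 0.2  0.5 -0.6] M [-0.02  0.07 -0.  ] [0.4961 0.0295 0.1423] yaw [-1.5711 -0.0024  0.0108] 0.03994863771725398
shift [  3.77   0.25 -11.29] turn 0.411
```

>>> jog_arm:
  targets:
    - [5,[3.8,0.2,-11.3],0.41]
    - [5,[3.8,0.2,-11.3],0.41]
    - [5,[3.8,0.2,-11.3],0.41]
    - [5,[3.8,0.2,-11.3],0.41]
    - [5,[3.8,0.2,-11.3],0.41]
    - [5,[3.8,3,-11.3],0.41]
    - [5,[3.8,6,-11.3],0.41]
    - [5,[3.8,7.8,-11.3],0.41]
    - [5,[3.8,7.8,-11.3],0.41]

```text
time_s: 8.7
ee_pos: [0.5332, -0.0814, 0.0611]
eef_rot: [-1.572, 0.005, -0.395]
force: [0.7, -0.4, 0.5]
grip_width: 0.0498
```

```bash
python3 s.py; python3 - <<'E'
from h import *
plan([.535,-.083,.064],-.40)
E
```

```text
8.7 F [ 0.7 -0.4  0.5] M [-0.04  0.14  0.01] [ 0.5332 -0.0814  0.0611] yaw [-1.5716  0.0046 -0.3954] 0.049847700064121675
shift [ 0.23 -0.29 -0.08] turn 0.005
```

>>> jog_arm:
  targets:
    - [5,[0,-0.1,0],0]
    - [2.2,[0,-0.1,0],0]
    - [2.2,[0,-0.1,0],0]
    - [2.2,[0,-0.1,0],0]
    - [2.2,[0,-0.1,0],0]
    - [2.2,[0,-0.1,0],0]
    - [2.2,[0,-0.1,0],0]
  grip_force: 25

```text
time_s: 9.4
ee_pos: [0.5349, -0.0829, 0.065]
eef_rot: [-1.571, -0.0, -0.399]
force: [-3.7, 1.4, 6.3]
grip_width: 0.026
```

```bash
python3 s.py; python3 - <<'E'
from h import *
# arc rows: rotate about centre C by th (CCW), from current pose, in current tool axes
o=ctrl.get_obs();T=T_tool(o);C=np.array([.5693,-.0019])
for th in np.arange(.045,.86,.045):
    p=np.array(o['ee_pos']);v=R.from_euler('z',th).as_matrix()[:2,:2]@(p[:2]-C)+C
    print(round(th,3),(T[:3,:3].T@np.r_[v-p[:2],0]*100).round(2))
E
```

```text
9.4 F [-3.7  1.4  6.3] M [0.22 0.74 0.17] [ 0.5349 -0.0829  0.065 ] yaw [-1.5707e+00 -1.0000e-04 -3.9880e-01] 0.025971104100958233
0.045 [0.4  0.   0.01]
0.09 [0.79 0.   0.03]
0.135 [1.19 0.   0.08]
0.18 [1.58 0.   0.14]
0.225 [1.97 0.   0.22]
0.27 [2.35 0.   0.31]
0.315 [2.73 0.   0.42]
0.36 [3.1  0.   0.55]
0.405 [3.47 0.   0.7 ]
0.45 [3.83 0.   0.86]
0.495 [4.19 0.   1.04]
0.54 [4.53 0.   1.24]
0.585 [4.87 0.   1.45]
0.63 [5.19 0.   1.67]
0.675 [5.51 0.   1.91]
0.72 [5.81 0.   2.17]
0.765 [6.11 0.   2.43]
0.81 [6.39 0.   2.71]
0.855 [6.65 0.   3.01]
```

Held well (26.0 mm). Swing in two arcs.

>>> jog_arm:
  targets:
    - [2.2,[0.4,0,0.01],-0.045]
    - [2.2,[0.79,0,0.03],-0.09]
    - [2.2,[1.19,0,0.08],-0.135]
    - [2.2,[1.58,0,0.14],-0.18]
    - [2.2,[1.97,0,0.22],-0.225]
    - [2.2,[2.35,0,0.31],-0.27]
    - [2.2,[2.73,0,0.42],-0.315]
    - [2.2,[3.1,0,0.55],-0.36]
    - [2.2,[3.47,0,0.7],-0.405]

```text
time_s: 10.3
ee_pos: [0.5695, -0.0898, 0.065]
eef_rot: [-1.57, 0.0, 0.008]
force: [-4.4, 2.9, 7.0]
grip_width: 0.0258
```

```bash
python3 s.py
```

```text
10.3 F [-4.4  2.9  7. ] M [ 0.49  0.96 -0.26] [ 0.5695 -0.0898  0.065 ] yaw [-1.5703e+00  3.0000e-04  7.6000e-03] 0.025842893602810883
```

>>> jog_arm:
  targets:
    - [2.2,[0.4,0,0.01],-0.045]
    - [2.2,[0.79,0,0.03],-0.09]
    - [2.2,[1.19,0,0.08],-0.135]
    - [2.2,[1.58,0,0.14],-0.18]
    - [2.2,[1.97,0,0.22],-0.225]
    - [2.2,[2.35,0,0.31],-0.27]
    - [2.2,[2.73,0,0.42],-0.315]
    - [2.2,[3.1,0,0.55],-0.36]
    - [2.2,[3.47,0,0.7],-0.405]
    - [2.2,[3.67,0,0.79],-0.43]

```text
time_s: 11.3
ee_pos: [0.6063, -0.0816, 0.065]
eef_rot: [-1.57, -0.0, 0.437]
force: [-3.4, 2.5, 6.5]
grip_width: 0.0261
```

```bash
python3 s.py; python3 - <<'E'
from h import *
snap('scene','sc2');snap('wrist','w3')
measure('sc2')
try: measure('w3')
except Exception as e: print(e)
i=cv2.imread('pics/sc2.png')[140:260,170:310];cv2.imwrite('pics/sc2b.png',cv2.resize(i,(700,600),interpolation=2))
E
```

```text
11.3 F [-3.4  2.5  6.5] M [ 0.3   0.91 -0.43] [ 0.6063 -0.0816  0.065 ] yaw [-1.5703e+00 -1.0000e-04  4.3730e-01] 0.02606151459352695
centre [ 0.5736 -0.0019] r 0.0864 ring z 0.0184 41
tape 27 mean [0.6599 0.0394] z 0.0189 r 0.0957 ang 0.4468 axis -2.772 len 0.0273
pointer 25 mean [0.6361 0.0286] z 0.0234 r 0.0695 ang 0.4542 axis -2.788 len 0.0218
wing 41 mean [ 0.497  -0.0261] z 0.0727 r 0.0804 ang -2.8353 axis 2.77 len 0.036
centre [ 0.5696 -0.0022] r 0.0892 ring z 0.0193 51
tape 250 mean [0.6575 0.0391] z 0.0205 r 0.0971 ang 0.4394 axis -2.706 len 0.0196
pointer 261 mean [0.6381 0.0303] z 0.0246 r 0.0758 ang 0.4423 axis -2.706 len 0.0188
wing 2486 mean [ 0.4996 -0.0338] z 0.0758 r 0.0769 ang -2.7173 axis 2.418 len 0.0525
```

View pics/sc2b.png

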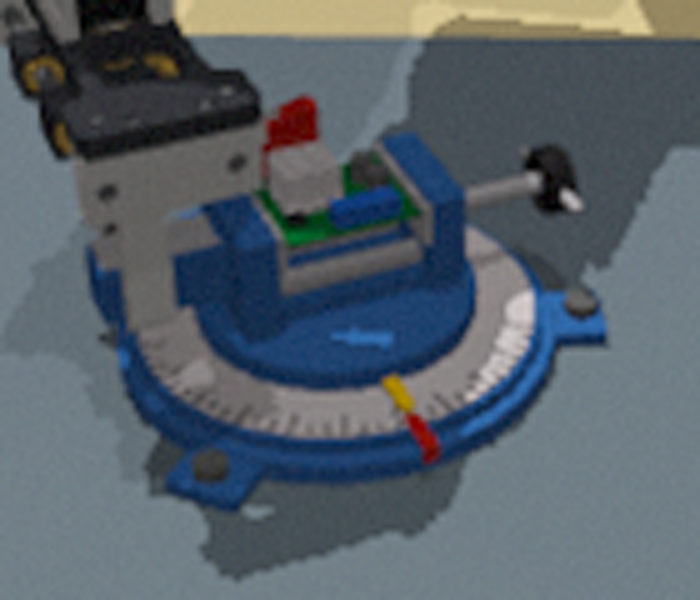

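The pointer (398,392) now stands in line with the red tape (423,437); measured angles 0.442 vs 0.439 rad. Release the tail and go back to the knob.

>>> jog_arm:
  targets:
    - [5,[0,0,0],0]
    - [5,[0,0,0],0]
    - [5,[0,0,0],0]
    - [5,[0,-3,0],0]
    - [5,[0,-7.5,0],0]
    - [5,[0,-7.5,0],0]
    - [5,[0,-7.5,0],0]

```text
time_s: 12.1
ee_pos: [0.6064, -0.082, 0.1401]
eef_rot: [-1.572, -0.001, 0.436]
force: [0.1, 0.8, -0.1]
grip_width: 0.0499
```

```bash
python3 s.py; python3 - <<'E'
from h import *
plan([.4968,-.0361,.14],.847)
snap('wrist','w4');measure('w4')
E
```

```text
12.1 F [ 0.1  0.8 -0.1] M [-0.09  0.02 -0.02] [ 0.6064 -0.082   0.1401] yaw [-1.5718e+00 -1.3000e-03  4.3590e-01] 0.049894088115657924
shift [-8.   -0.01  8.79] turn -0.411
centre [ 0.5697 -0.0023] r 0.0893 ring z 0.0193 64
tape 124 mean [0.6573 0.0392] z 0.0203 r 0.0969 ang 0.4416 axis -2.714 len 0.019
pointer 139 mean [0.6377 0.0299] z 0.0245 r 0.0752 ang 0.4423 axis -2.71 len 0.0193
wing 1027 mean [ 0.4989 -0.0342] z 0.0759 r 0.0777 ang -2.718 axis 2.422 len 0.0517
```

>>> jog_arm:
  targets:
    - [4,[-8,0,8.8],-0.41]
    - [4,[-8,0,8.8],-0.41]
    - [4,[-8,0,8.8],-0.41]
    - [4,[-8,0,8.8],-0.41]
    - [4,[-8,0,8.8],-0.41]
    - [4,[-8,0,8.8],-0.41]

```text
time_s: 12.75
ee_pos: [0.4971, -0.0363, 0.1389]
eef_rot: [-1.57, 0.0, 0.844]
force: [0.3, 0.8, 0.9]
grip_width: 0.0401
```

```bash
python3 s.py; python3 - <<'E'
from h import *
plan([.4971,-.0362,.069],.847)
E
```

```text
12.75 F [0.3 0.8 0.9] M [-0.05  0.   -0.02] [ 0.4971 -0.0363  0.1389] yaw [-1.5704e+00  3.0000e-04  8.4370e-01] 0.04008758751410335
shift [0.01 6.99 0.  ] turn -0.003
```

>>> jog_arm:
  targets:
    - [4,[0,3,0],0]
    - [4,[0,6,0],0]
    - [4,[0,7,0],0]
    - [4,[0,7,0],0]
    - [1.8,[0,7,0],0]
    - [1.8,[0,7,0],0]
    - [1.8,[0,7,0],0]
    - [1.8,[0,7,0],0]
    - [1.8,[0,7,0],0]
  grip_force: 3

```text
time_s: 13.65
ee_pos: [0.4966, -0.0359, 0.0698]
eef_rot: [-1.571, -0.0, 0.846]
force: [0.5, -0.4, 0.5]
grip_width: 0.018
```

```bash
python3 s.py; python3 - <<'E'
from h import *
snap('wrist','w5');measure('w5')
i=cv2.imread('pics/w5.png')[170:330,170:330];cv2.imwrite('pics/w5b.png',cv2.resize(i,(600,600),interpolation=2))
E
```

```text
13.65 F [ 0.5 -0.4  0.5] M [-0.01 -0.03  0.03] [ 0.4966 -0.0359  0.0698] yaw [-1.5713e+00 -3.0000e-04  8.4600e-01] 0.017957646558635486
centre [ 0.5686 -0.0011] r 0.0891 ring z 0.0193 43
tape 114 mean [0.6585 0.0399] z 0.0203 r 0.0988 ang 0.4278 axis -2.723 len 0.0182
pointer 20 mean [0.6452 0.0347] z 0.0243 r 0.0846 ang 0.4371 axis 2.981 len 0.0076
wing 1320 mean [ 0.4924 -0.0315] z 0.0762 r 0.082 ang -2.7624 axis 2.412 len 0.0534
```

View pics/w5b.png

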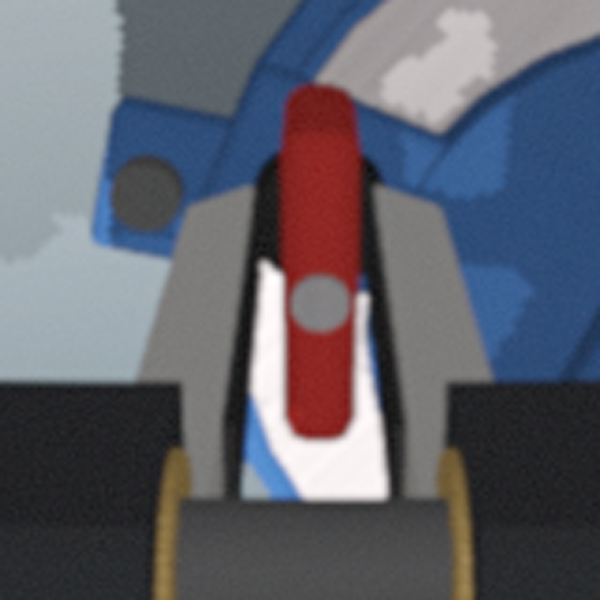

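The wing is between the pads, nearly centred (about 1 mm right). Close gently and feel for lateral force first.

>>> jog_arm:
  targets:
    - [0.8,[0.05,0,0],0]
    - [0.8,[0.05,0,0],0]
    - [0.8,[0.05,0,0],0]
    - [0.8,[0.05,0,0],0]
  grip_force: 4

```text
time_s: 14.1
ee_pos: [0.4971, -0.0353, 0.0696]
eef_rot: [-1.571, -0.001, 0.846]
force: [3.2, 3.9, -0.2]
grip_width: 0.0121
```

```bash
python3 s.py
```

```text
14.1 F [ 3.2  3.9 -0.2] M [ 0.81 -0.55 -0.  ] [ 0.4971 -0.0353  0.0696] yaw [-1.5711e+00 -6.0000e-04  8.4600e-01] 0.012061516709019424
```

>>> jog_arm:
  targets:
    - [0.8,[0.06,0,0],0]
    - [0.8,[0.06,0,0],0]
    - [0.8,[0.06,0,0],0]
  grip_force: 15

```text
time_s: 14.4
ee_pos: [0.4972, -0.0352, 0.0695]
eef_rot: [-1.571, 0.0, 0.846]
force: [-1.1, 1.2, 3.4]
grip_width: 0.0119
```

```bash
python3 s.py
```

```text
14.4 F [-1.1  1.2  3.4] M [ 0.15 -0.07 -0.08] [ 0.4972 -0.0352  0.0695] yaw [-1.5709e+00  1.0000e-04  8.4590e-01] 0.011912786641136954
```

>>> jog_arm:
  targets:
    - [0.8,[0,0,0],0]
    - [0.8,[0,0,0],0]
    - [0.8,[0,0.01,0],0.03]
    - [0.8,[0,0.01,0],0.06]
    - [0.8,[0,0.02,0],0.09]
    - [0.8,[0,0.02,0],0.12]
    - [0.8,[0,0.03,0],0.15]
    - [0.8,[0,0.04,0],0.18]
    - [0.8,[0,0.04,0],0.2]
  grip_force: 60

```text
time_s: 15.3
ee_pos: [0.4971, -0.0352, 0.0691]
eef_rot: [-1.571, 0.0, 0.645]
force: [-1.5, -0.1, 3.7]
grip_width: 0.0113
```

```bash
python3 s.py
```

```text
15.3 F [-1.5 -0.1  3.7] M [-0.16  0.31  0.27] [ 0.4971 -0.0352  0.0691] yaw [-1.5709e+00  5.0000e-04  6.4530e-01] 0.011286451956448718
```

>>> jog_arm:
  targets:
    - [0.8,[0,0.01,0],0.03]
    - [0.8,[0,0.01,0],0.06]
    - [0.8,[0,0.02,0],0.09]
    - [0.8,[0,0.02,0],0.12]
    - [0.8,[0,0.03,0],0.15]
    - [0.8,[0,0.04,0],0.18]
    - [0.8,[0,0.04,0],0.21]
    - [0.8,[0,0.05,0],0.24]
    - [0.8,[0,0.05,0],0.27]
    - [0.8,[0,0.06,0],0.3]

```text
time_s: 16.3
ee_pos: [0.497, -0.0354, 0.0686]
eef_rot: [-1.571, 0.001, 0.345]
force: [-3.7, -1.1, 7.3]
grip_width: 0.0118
```

```bash
python3 s.py
```

```text
16.3 F [-3.7 -1.1  7.3] M [-0.39  0.75  0.31] [ 0.497  -0.0354  0.0686] yaw [-1.5711e+00  9.0000e-04  3.4520e-01] 0.011753514583375778
```

>>> jog_arm:
  targets:
    - [0.8,[0,0,0],0.025]
    - [0.8,[0,0,0],0.05]
    - [0.8,[0,0,0],0.075]
    - [0.8,[0,0,0],0.1]
    - [0.8,[0,0,0],0.125]
    - [0.8,[0,0.01,0],0.15]
    - [0.8,[0,0.01,0],0.175]
    - [0.8,[0,0.02,0],0.2]
    - [0.8,[0,0.02,0],0.225]
    - [0.8,[0,0.03,0],0.25]

```text
time_s: 17.3
ee_pos: [0.4968, -0.0354, 0.0683]
eef_rot: [-1.571, 0.001, 0.096]
force: [-4.2, -2.5, 9.5]
grip_width: 0.0113
```

```bash
python3 s.py
```

```text
17.3 F [-4.2 -2.5  9.5] M [-0.4   1.04  0.58] [ 0.4968 -0.0354  0.0683] yaw [-1.5715e+00  1.3000e-03  9.5900e-02] 0.011325039132482373
```

>>> jog_arm:
  targets:
    - [0.8,[0,0,0],0.015]
    - [0.8,[0,0,0],0.03]
    - [0.8,[0,0,0],0.045]
    - [0.8,[0,0,0],0.06]

```text
time_s: 17.7
ee_pos: [0.4968, -0.0354, 0.0683]
eef_rot: [-1.572, 0.001, 0.036]
force: [-4.7, -2.8, 8.8]
grip_width: 0.0117
```

```bash
cat > t.py <<'E'
from h import *
m=[];
for i in range(6):
    o=ctrl.get_obs();m.append(o['moment'][2]);optics.camera('side')
print(np.round(m,3),np.mean(m).round(3),o['eef_rot'].round(4),o['force'].round(1),o['time_s'])
E
python3 t.py
```

```text
[0.634 0.563 0.58  0.508 0.523 0.541] 0.558 [-1.5715e+00  1.4000e-03  3.6900e-02] [-4.5 -1.8  7.9] 17.95
```

>>> jog_arm:
  targets:
    - [0.8,[0,0,0],0.015]
    - [0.8,[0,0,0],0.03]
    - [0.8,[0,0,0],0.045]
    - [0.8,[0,0,0],0.06]

```text
time_s: 18.4
ee_pos: [0.4967, -0.0354, 0.0682]
eef_rot: [-1.572, 0.001, -0.024]
force: [-4.1, -2.0, 7.0]
grip_width: 0.0116
```

```bash
python3 t.py
```

```text
[0.59  0.593 0.566 0.628 0.532 0.599] 0.584 [-1.5715e+00  1.5000e-03 -2.3100e-02] [-4.3 -1.9  7.8] 18.65
```

>>> jog_arm:
  targets:
    - [0.8,[0,0,0],0.015]
    - [0.8,[0,0,0],0.03]
    - [0.8,[0,0,0],0.045]
    - [0.8,[0,0,0],0.06]
    - [0.8,[0,0,0],0.075]

```text
time_s: 19.2
ee_pos: [0.4966, -0.0354, 0.0682]
eef_rot: [-1.572, 0.002, -0.098]
force: [-4.1, -2.6, 6.3]
grip_width: 0.0119
```

```bash
python3 t.py
```

```text
[0.695 0.653 0.714 0.634 0.682 0.669] 0.674 [-1.5717  0.0016 -0.0979] [-5.6 -1.9  6.3] 19.45
```

>>> jog_arm:
  targets:
    - [4,[0,0,0],0]
    - [4,[0,0,0],0]
    - [4,[0,0,0],0]
    - [4,[0,-3,0],0]
    - [4,[0,-8,0],0]
    - [4,[0,-13,0],0]
    - [4,[0,-18,0],0]
    - [4,[0,-18,0],0]
    - [4,[0,-18,0],0]

```text
time_s: 20.4
ee_pos: [0.4974, -0.0351, 0.2486]
eef_rot: [-1.571, -0.002, -0.099]
force: [1.1, -0.6, -0.2]
grip_width: 0.0398
```

```bash
python3 s.py; python3 - <<'E'
from h import *
snap('wrist','w6');measure('w6');snap('scene','sc3')
a=cv2.imread('pics/w6.png');b=cv2.imread('pics/sc3.png')
cv2.imwrite('pics/f.png',np.hstack([cv2.resize(a,(400,300)),cv2.resize(b[110:310,90:360],(400,300))]))
E
```

```text
20.4 F [ 1.1 -0.6 -0.2] M [-0.13  0.08  0.01] [ 0.4974 -0.0351  0.2486] yaw [-1.5709 -0.0017 -0.0991] 0.03983585295369419
centre [ 0.5691 -0.0017] r 0.0898 ring z 0.0193 64
tape 67 mean [0.6572 0.0395] z 0.0205 r 0.0973 ang 0.4375 axis -2.713 len 0.0185
pointer 56 mean [0.638  0.0302] z 0.0245 r 0.076 ang 0.4341 axis -2.747 len 0.0195
wing 325 mean [ 0.4973 -0.0315] z 0.0744 r 0.0778 ang -2.7485 axis 1.516 len 0.0511
```

View pics/f.png

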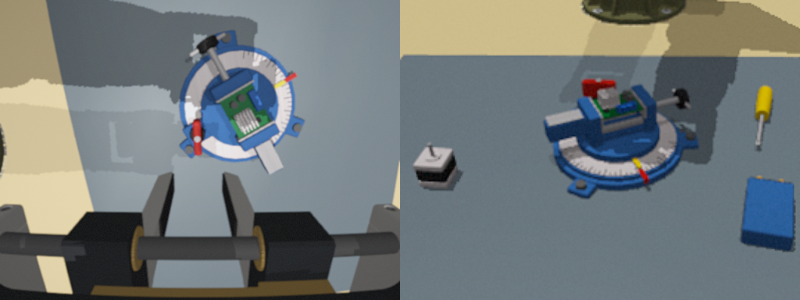

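Both views show the pointer in line with the tape, the wing free, and the motor, case and screwdriver where they lay. Handing in.

```bash
python3 -c "
from h import *
print(ctrl.hand_in())"
```

```text
the job is handed in; nothing more can be done
None
```

The job is done and handed in at about 20.5 s on the robot's clock. The head stands on the red tape with the clamp retightened.

**What I did:**
- **Loosening:** I turned the knob 0.60 rad counter-clockwise, until the torque read about 0.3 N m (noise about 0.05), which is the loose level.
- **Swing:** I took the head by the anvil tail and swung it about 0.84 rad. The wrist force stayed under 10 N throughout.
- **Tightening:** I turned the knob back in steps of 0.03 rad or less, down to 0.015 at the end. The final torque averaged 0.67 N m over six readings, from 0.63 to 0.71. Then I let go and lifted clear.

**Last checks:**
- **Pointer:** it measured 0.434 rad against 0.4375 rad for the tape, so they agree to about 0.2°, which is within the measuring noise.
- **Contact:** the force on the tool was back to about zero. The motor, case and screwdriver look to be where they started; I did not measure them.

**What went wrong or disagreed:**
- **First grip:** the fingertips closed on the black hub instead of the wing, with about 25 N at the wrist. I opened, raised them 6 mm and gripped again.
- **Wing angle:** the wing measured about 0.04 rad behind the gripper's final angle. It may have yielded slightly in the grip or be image noise, so I relied on the torque.
- **Turn count:** the final torque came at 0.94 rad of tightening. Going by the quoted 0.75 rad past the bite, I expected about 1.0 to 1.2 rad.

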